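# Fold out the hinged chopping board

### The arm

A 7-joint arm with a two-finger parallel gripper is mounted at the origin on the work surface. World frame = base frame: x ahead of the robot, y to its left, z up, the work surface at z = 0. Lengths are in m, angles in rad, forces in N, time in s.
With the tool pointing down it reaches from about 0.375 to 0.925 m from the base axis. Payload 3.1 kg.
Tool frame: the origin (TCP) lies between the finger pads; the fingertips stand 8 mm ahead of it and the grasp point (between the pads) lies 11 mm behind it; z points along the fingers, y is the line along which they close (so a half turn about z gives the same grasp; the last joint's range is limited). The gripper opens to 85 mm and grips with 20 to 120 N. Pads are 22 mm wide; open, the fingers measure 114 mm over their backs; the gripper's body (76 mm by 85 mm) begins 54 mm behind the grasp point. The pads swing forward as they close: fully open they stand 13 mm farther back than shut.
Start: joints at [-1.223, 0.383, 0.044, 1.598, -0.018, 1.161, -0.05], TCP at [0.28, 0.586, 0.239] pointing down, gripper open.
Joint ranges: [-2.61, 2.61], [-0.41, 2.15], [-1.48, 1.57], [0, 2.5], [-1.57, 4.71], [0.05, 1.97], [-2.85, 2.85]. Speed limits (rad/s): [2.79, 2.79, 3.14, 3.14, 3.14, 3.14, 3.14].

### API

Orientations are given as a rotation vector (axis times angle).
In Python, from plant import ctrl gives the robot as it stands.
- The arm moves only by the shell command python3 -m jog 'ROWS'. ROWS is text: rows parted by semicolons, each of 7 numbers parted by spaces: the shift along the tool's x, y, z in mm, then the turn, a rotation vector about the tool's x, y, z in degrees, then the closure in counts, from 0 (fully open) to 255 (shut). A call has 1 to 10 rows; each row shifts and turns the commanded pose from where the row before left it, along the tool's axes as they then stand; what a row does not reach is not made up. A row lasts 1/10 s, in which the tool goes at most 50 mm and 8.59 degrees, less where a joint would pass 70% of its speed; a pose out of reach is approached as far as the arm can. A call is refused whole if a number of a shift passes 50 or a number of a turn 8.59, either way. A call with a gripper value outside its range is refused whole. The fingers move at their own pace and stop on an object; the grip force is fixed at half the most. Time passes only in rows, so rows that do not move let the fingers close. It gives the time, the measured TCP pose, the force, the opening and the grip force at its end, in the units of the state.
- ctrl.get_state(): the state, without advancing time (a new reading comes with each control period).
- ctrl.get_image(name): name is "scene" or "top" or "wrist"; returns (picture, depth): 480x640x3 uint8, red, green, blue; 480x640 float32, m along the optical axis (not along the pixel's ray), 0 where there is no reading.
- ctrl.calibration(name): a dict with "intrinsics" (3x3 intrinsics, pixels), "R" (3x3) and "t" (3): a world point X has camera coordinates R X + t. Camera axes: x right, y down, z forward; pixel columns grow to the right and rows downward; lengths in m; the calibration is good to about 2 mm. A picture is of the moment at which its call begins: read the wrist's pose just before it. calibration takes no time and is no camera call; for the wrist camera it gives the pose at the moment of the call.
- ctrl.sign_off(): hands the job in; it is judged then, once.
The state is a dict: "time": time; "qpos": joint angles; "joint_velocities": joint speeds; "joint_torque": joint torques, N m; "eef_pos": TCP position; "ee_rot": TCP orientation; "contact_force": force on the tool from outside, world axes, zero at the start; "moment": the same for the moment, N m; "finger_gap": finger opening in m; "gripper_force": force on a finger pad.
Only numpy, scipy, OpenCV 4.12 (cv2) and the standard library are available. Lean on these libraries where they do the work, as an engineer would, in place of code of your own. Each camera call takes 0.05 s, during which the arm holds its last target. There are 200 camera calls.

### The job

Fold out the hinged wooden chopping board on the worktop. First slide the round tin, without lifting it, clear of the place where the leaf will lie; then turn the leaf over its hinge with the fingertips, lay it down gently on the other side and press it fully flat. Do not grip or lift anything, keep the tin upright, and leave the other things where they stand.

Things in the scene. Friction and masses are not known exactly. Their poses are not given: they have to be found in the camera images.
- board: Fixed lower half of a light wood folding chopping board on rubber feet; it cannot move. Origin on the worktop below the middle of the hinge line; x along the hinge (away from the robot), y from the hinge over the fixed half, z up. The fixed half spans x -100 to 100, y 2 to 140 mm, top at 29 mm. The leaf comes to lie at y -180 to 0.
- hinge (a point): Middle of the hinge axis, 30 mm above the worktop; the axis runs along the board's x. The hinge is stiff: the leaf stays at whatever angle it is left and takes about 2 to 3.5 N at the tongue to turn.
- leaf (a joint): Angle of the upper leaf about the hinge, rad: 0 = folded flat on the fixed half, 1.57 = upright, 3.14 = turned over, flat on the other (-y) side, at its stop. It starts between 0 and 0.3. The leaf is a 14 mm thick light wood plate, about 0.25 kg, 200 mm along the hinge, reaching 150 mm from it, with a tongue 70 mm wide in the middle of its free edge that reaches to 180 mm.
- leaf_face (a point): Centre of the leaf's smooth face, 75 mm from the hinge axis. Folded, this face looks down, 30 mm above the worktop; turned over, it is on top, 30 mm above the worktop. The other face carries four rubber feet, 18 mm across and 16 mm high, near its corners, which stand up while folded.
- leaf_tongue (a point): Middle of the free edge of the tongue, in the plane of the smooth face (lower edge while folded, upper edge when turned over), 180 mm from the hinge axis. Folded, the tongue overhangs the fixed half by 40 mm, with 30 mm or more of free height below it for fingertips.
- tin: Loose low round steel tin, 80 mm diameter, 60 mm high, about 0.25 kg, standing on the worktop where the leaf is to lie. Origin: centre of its underside. It slides when pushed low down.
- mug: White mug, 80 mm diameter, 90 mm high, loose; to be left alone. Origin: centre of its underside.
- oil: Green glass oil bottle, 64 mm diameter, 200 mm high, loose; to be left alone. Origin: centre of its underside.
- mill: Dark wooden pepper mill, 56 mm diameter, 145 mm high, loose; to be left alone. Origin: centre of its underside.
- ramekin: Low white dish, 84 mm diameter, 40 mm high, loose; to be left alone. Origin: centre of its underside.
- butter: Blue butter dish, 120 x 80 mm, 50 mm high, loose; to be left alone. Origin: centre of its underside.
- spoon: Wooden spoon lying flat, 240 mm long along its x axis, under 35 mm high, loose; to be left alone. Origin: underside, about the middle.
Not all that is in view belongs to the job. Several things look just like the tin: the one meant starts farthest to the robot's right.

How it is judged:
By the outcome, as a careful person would: the job done as asked, in the order asked, and still so for the second after the job is handed in, with the robot touching nothing.
It also fails if it takes over 64 s, if anything falls off the work surface, if the arm or the gripper's body presses on something with over 40 N, if the wrist force passes 120 N, or if a joint passes its speed limit or range.

## Working session

There is one attempt and no reset: what is moved stays moved. The work goes in short steps, Python scripts to look and compute and a shell command to move; the robot and the scene stay as the last step left them, time stands still between calls to the robot, and variables do not carry over. Pictures are saved under pics/ and viewed, at most 10 in all, crops included, and the job is handed in when it is done.

```bash
mkdir -p pics; ls; python3 - <<'E'
from plant import ctrl
import cv2,numpy as np
s=ctrl.get_state();print({k:np.round(v,3) for k,v in s.items()})
for n in("scene","top"):
    im,d=ctrl.get_image(n);cv2.imwrite(f"pics/{n}0.png",im[:,:,::-1]);np.savez(f"pics/{n}0.npz",im=im,d=d,**ctrl.calibration(n))
    c=ctrl.calibration(n);print(n,c)
E
```

```text
pics
{'time': np.float64(0.0), 'qpos': array([-1.223,  0.384,  0.044,  1.6  , -0.018,  1.161, -0.05 ]), 'joint_velocities': array([ 0.   , -0.   ,  0.   , -0.001,  0.002, -0.   , -0.001]), 'joint_torque': array([-0.0000e+00, -4.3346e+01,  1.0250e+00, -2.4951e+01,  1.1000e-02,
        1.2000e-02, -0.0000e+00]), 'eef_pos': array([0.28 , 0.586, 0.238]), 'ee_rot': array([-0.694, -3.064,  0.004]), 'contact_force': array([-0.236,  0.87 ,  0.142]), 'moment': array([-0.051, -0.004,  0.002]), 'gripper_force': np.float64(0.0), 'finger_gap': np.float64(0.085)}
scene {'intrinsics': array([[577.25518737,   0.        , 319.65318051],
       [  0.        , 577.25518737, 243.58648748],
       [  0.        ,   0.        ,   1.        ]]), 'R': array([[ 2.58386175e-01,  9.66041350e-01, -8.33742397e-04],
       [ 7.89362451e-01, -2.11627410e-01, -5.76299193e-01],
       [-5.56905293e-01,  1.48249619e-01, -8.17238365e-01]]), 't': array([-0.19363682, -0.35424803,  1.62503697])}
top {'intrinsics': array([[520.09168358,   0.        , 323.85307036],
       [  0.        , 520.09168358, 233.35902749],
       [  0.        ,   0.        ,   1.        ]]), 'R': array([[ 0.02393016, -0.9996885 ,  0.00708938],
       [-0.98999602, -0.0246833 , -0.13891947],
       [ 0.13905118, -0.00369409, -0.99027831]]), 't': array([0.06111858, 0.49746339, 1.15557344])}
```

View pics/top0.png

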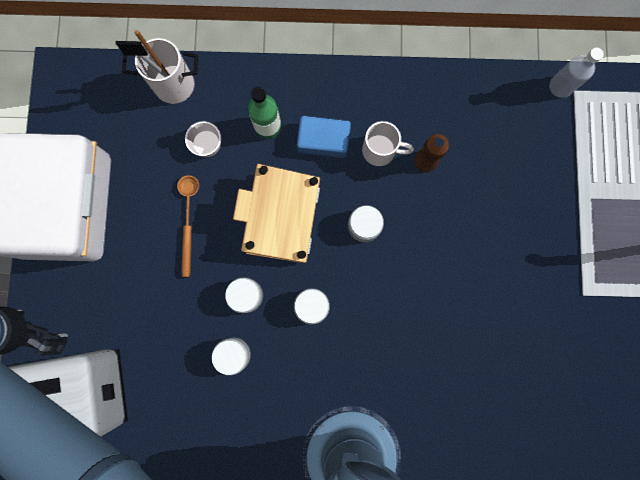

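View pics/scene0.png

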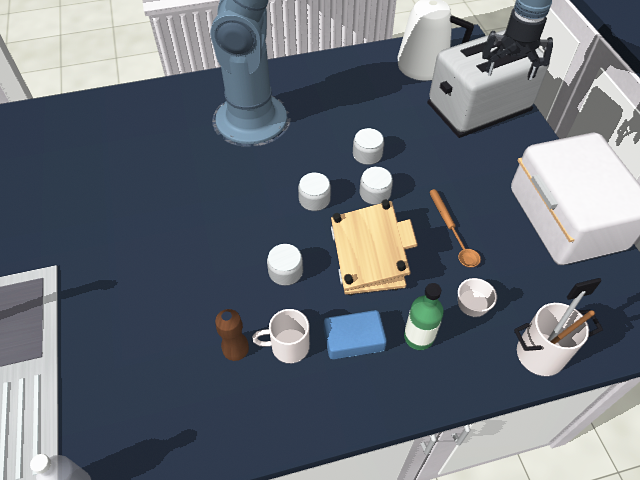

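The tin meant is the rightmost white one (top px 366,223). The board's tongue points left (px 240,205), and its hinge is along the right edge (px 320,180 to 307,262). Mug, mill, butter and oil stand beyond the board.

```bash
cat > h.py <<'E'
import numpy as np,cv2
def load(n):
    return np.load(f"pics/{n}.npz")
def pts(f,mask):
    v,u=np.nonzero(mask&(f["d"]>0));z=f["d"][v,u];K=f["intrinsics"]
    c=np.c_[(u-K[0,2])/K[0,0]*z,(v-K[1,2])/K[1,1]*z,z]
    return (c-f["t"])@f["R"],np.c_[u,v]
def ray(f,u,v,h):
    K=f["intrinsics"];d=f["R"].T@np.array([(u-K[0,2])/K[0,0],(v-K[1,2])/K[1,1],1]);o=-f["R"].T@f["t"]
    return o+d*(h-o[2])/d[2]
E
python3 - <<'E'
from h import *
np.set_printoptions(precision=4,suppress=True)
for n in("top0","scene0"):
    f=load(n);P,uv=pts(f,np.ones((480,640),bool));Z=np.full((480,640),-1.);Z[uv[:,1],uv[:,0]]=P[:,2]
    hsv=cv2.cvtColor(f["im"],cv2.COLOR_RGB2HSV)
    X=np.zeros((480,640,3));X[uv[:,1],uv[:,0]]=P
    roi=(X[...,0]>.3)&(X[...,0]<.95)&(abs(X[...,1])<.45)
    m=(roi&(Z>.018)&(Z<.4)).astype(np.uint8)
    k,l,st,ce=cv2.connectedComponentsWithStats(m)
    for i in range(1,k):
        if st[i,4]<150:continue
        p=X[l==i];zt=np.percentile(p[:,2],97);q=p[p[:,2]>zt-.008]
        print(n,ce[i].round(),"ztop",zt.round(3),"ctr",((q.min(0)+q.max(0))/2).round(3),"lo",p.min(0).round(3),"hi",p.max(0).round(3))
    w=roi&(hsv[...,0]>8)&(hsv[...,0]<28)&(hsv[...,1]>60)&(hsv[...,2]>140)&(Z>.02)&(Z<.15)&(X[...,0]>.4)
    k,l,st,ce=cv2.connectedComponentsWithStats(w.astype(np.uint8));i=1+np.argmax(st[1:,4]);w=l==i
    p=X[w];print("wood",len(p),p.min(0),p.max(0))
    # leaf plane: ransac
    rng=np.random.default_rng(0);b=(0,)
    for _ in range(400):
        a=p[rng.choice(len(p),3,False)];nn=np.cross(a[1]-a[0],a[2]-a[0]);L=np.linalg.norm(nn)
        if L<1e-6:continue
        nn/=L;c=(abs((p-a[0])@nn)<.003)
        if c.sum()>b[0]:b=(c.sum(),c)
    q=p[b[1]];c=q.mean(0);nn=np.linalg.svd(q-c,full_matrices=False)[2][2];nn*=np.sign(nn[2]);print("plane",len(q),c,nn,"tilt",np.arccos(nn[2]))
    qq=q[:,:2].astype(np.float32);print(cv2.minAreaRect(qq))
    for u,v in {"top0":[(257,164),(321,177),(307,263),(242,252)],"scene0":[(333,212),(400,205)]}[n]:
        print(u,v,X[v-1:v+2,u-1:u+2].reshape(-1,3)[4],ray(f,u,v,.045))
E
```

```text
top0 [177.  73.] ztop 0.131 ctr [0.86  0.425 0.129] lo [0.809 0.367 0.018] hi [0.911 0.45  0.135]
top0 [263. 113.] ztop 0.201 ctr [0.758 0.217 0.199] lo [0.725 0.184 0.018] hi [0.785 0.247 0.204]
top0 [323. 136.] ztop 0.054 ctr [0.727 0.081 0.052] lo [0.683 0.02  0.019] hi [0.771 0.143 0.059]
top0 [200. 136.] ztop 0.044 ctr [0.712 0.362 0.041] lo [0.67  0.322 0.018] hi [0.753 0.403 0.046]
top0 [384. 143.] ztop 0.091 ctr [ 0.706 -0.053  0.09 ] lo [ 0.666 -0.127  0.018] hi [ 0.746 -0.013  0.097]
top0 [431. 153.] ztop 0.143 ctr [ 0.682 -0.166  0.141] lo [ 0.655 -0.192  0.018] hi [ 0.706 -0.138  0.147]
top0 [277. 214.] ztop 0.09 ctr [0.545 0.238 0.092] lo [0.428 0.089 0.018] hi [0.643 0.275 0.102]
top0 [365. 223.] ztop 0.063 ctr [ 0.522 -0.02   0.061] lo [ 0.482 -0.058  0.018] hi [0.56  0.019 0.066]
top0 [185. 253.] ztop 0.023 ctr [0.45  0.391 0.022] lo [0.391 0.382 0.018] hi [0.509 0.399 0.026]
top0 [243. 295.] ztop 0.064 ctr [0.351 0.252 0.061] lo [0.311 0.212 0.018] hi [0.389 0.29  0.066]
top0 [311. 305.] ztop 0.063 ctr [0.333 0.098 0.061] lo [0.3   0.06  0.042] hi [0.368 0.138 0.067]
[... 1046 characters left out ...]
] hi [0.912 0.45  0.135]
scene0 [231. 334.] ztop 0.142 ctr [ 0.685 -0.168  0.141] lo [ 0.66  -0.195  0.019] hi [ 0.712 -0.139  0.147]
scene0 [286. 334.] ztop 0.091 ctr [ 0.708 -0.054  0.089] lo [ 0.667 -0.128  0.018] hi [ 0.75  -0.014  0.095]
scene0 [354. 333.] ztop 0.053 ctr [0.731 0.079 0.05 ] lo [0.686 0.017 0.018] hi [0.775 0.142 0.056]
wood 5452 [0.43   0.0875 0.0201] [0.6462 0.2725 0.0979]
plane 4043 [0.544  0.1752 0.0651] [-0.0353 -0.2682  0.9627] tilt 0.2739390802873501
((0.5400733351707458, 0.18340207636356354), (0.17049111425876617, 0.20278632640838623), 82.60523223876953)
333 212 [0.3865 0.1312 0.0021] [0.419  0.1213 0.045 ]
400 205 [ 0.4036  0.3012 -0.0044] [0.44   0.2823 0.045 ]
```

```bash
python3 - <<'E'
import cv2,numpy as np
a=cv2.imread("pics/top0.png")[150:275,220:400];b=cv2.imread("pics/scene0.png")[190:305,250:430]
a=cv2.resize(a,None,fx=4,fy=4,interpolation=cv2.INTER_CUBIC)
cv2.imwrite("pics/ca.png",a)
E
```

```text
(no output)
```

View pics/ca.png

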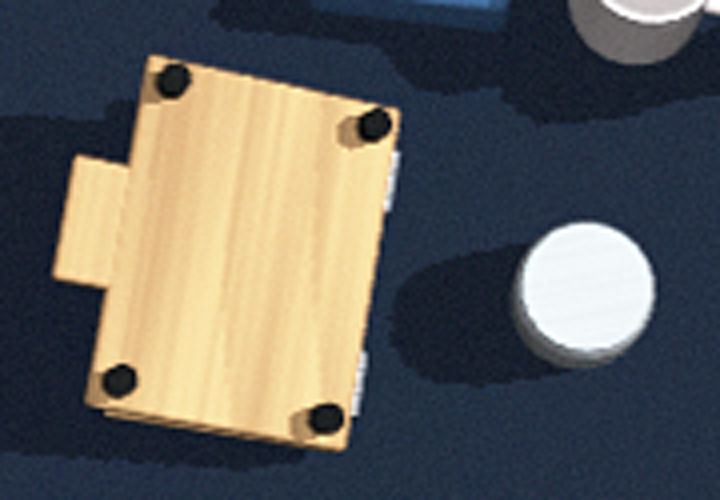

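Tilt is 0.27 rad, the hinge is near (0.527, 0.101), and the board is yawed 7.5°. The tin is at (0.5225, -0.021). I'll travel over first.

```bash
cat > g.py <<'E'
# usage: g.py yb xb z phi_deg : TCP target in board frame (mm); prints turn then shift in tool axes
import sys,numpy as np
from scipy.spatial.transform import Rotation as Ro
from plant import ctrl
np.set_printoptions(precision=1,suppress=True)
H=np.array([.527,.101,0]);a=np.radians(7.5);yb=np.array([np.sin(a),np.cos(a),0]);xb=np.array([np.cos(a),-np.sin(a),0]);Z=np.array([0,0,1.])
def Rt(phi):
    p=np.radians(phi);z=-np.sin(p)*yb-np.cos(p)*Z;return np.c_[np.cross(xb,z),xb,z]
def bf(p): q=np.array(p)-H;return np.array([q@yb,q@xb,q[2]])*1e3
def main(y,x,z,phi):
    s=ctrl.get_state();R=Ro.from_rotvec(s["ee_rot"]).as_matrix();p=np.array(s["eef_pos"])
    T=H+yb*y/1e3+xb*x/1e3+Z*z/1e3
    print("board tcp y,x,z",bf(p),"F(yb,xb,z)",np.array([s["contact_force"]@v for v in(yb,xb,Z)]),"t",s["time"],"gap",s["finger_gap"],"q",np.array(s["qpos"]).round(2))
    print("turn deg",np.degrees(Ro.from_matrix(R.T@Rt(phi)).as_rotvec()),"shift before turn mm",R.T@(T-p)*1e3,"after turn",Rt(phi).T@(T-p)*1e3)
if __name__=="__main__":main(*map(float,sys.argv[1:5]))
E
python3 -m jog '-35 -28 0 0 0 0 130;-35 -28 0 0 0 0 130;-35 -28 0 0 0 0 130;-35 -28 0 0 0 0 130;-35 -28 0 0 0 0 130;-35 -28 0 0 0 0 130;-35 -28 0 0 0 0 130;-35 -28 0 0 0 0 130;-35 -28 0 0 0 0 130;-35 -28 0 0 0 0 130'; python3 g.py -45 11 240 0
```

```text
time: 1.1
eef_pos: [0.4754, 0.181, 0.239]
ee_rot: [-0.694, -3.063, 0.0]
contact_force: [1.1, 0.8, 0.7]
finger_gap: 0.0419
gripper_force: 0.0
board tcp y,x,z [ 72.6 -61.6 239. ] F(yb,xb,z) [0.9 1.  0.7] t 1.1 gap 0.041866488035755815 q [-0.7  0.1  0.3  1.9 -0.   1.1  0.7]
turn deg [-0. -0. 72.] shift before turn mm [-105.4  -89.4   -1.1] after turn [-117.6   72.6   -1. ]
```

```bash
python3 -m jog '-35 -30 0 0 0 0 130;-35 -30 0 0 0 0 130;0 0 0 0 0 8.5 130;0 0 0 0 0 8.5 130;0 0 0 0 0 8.5 130;0 0 0 0 0 8.5 130;0 0 0 0 0 8.5 130;0 0 0 0 0 8.5 130;0 0 0 0 0 8.5 130;0 0 0 0 0 8.5 130';python3 -m jog '0 0 0 0 0 4 130;0 0 0 0 0 0 130'; python3 g.py -45 11 22 0
```

```text
time: 2.1
eef_pos: [0.5121, 0.0985, 0.2387]
ee_rot: [-2.295, -2.144, 0.002]
contact_force: [0.1, -0.3, 0.4]
finger_gap: 0.0418
gripper_force: 0.0
time: 2.3
eef_pos: [0.5121, 0.0986, 0.2388]
ee_rot: [-2.362, -2.071, 0.002]
contact_force: [0.2, 0.1, 0.3]
finger_gap: 0.0422
gripper_force: 0.0
board tcp y,x,z [ -4.3 -14.4 238.8] F(yb,xb,z) [0.1 0.2 0.3] t 2.3 gap 0.04217575053952557 q [-0.7  0.1  0.5  1.9 -0.1  1.1 -0.3]
turn deg [-0.1  0.  -0. ] shift before turn mm [-40.5  25.7 216.8] after turn [-40.7  25.4 216.8]
```

```bash
python3 -m jog '-41 25.5 0 0 0 0 130;0 0 40 0 0 0 130;0 0 40 0 0 0 130;0 0 40 0 0 0 130;0 0 35 0 0 0 130;0 0 25 0 0 0 130;0 0 20 0 0 0 130;0 0 10 0 0 0 130;0 0 6 0 0 0 130;0 0 0 0 0 0 130'; python3 g.py -205 11 22 0
```

```text
time: 3.3
eef_pos: [0.5324, 0.0546, 0.023]
ee_rot: [-2.362, -2.071, 0.001]
contact_force: [0.0, -0.4, -0.7]
finger_gap: 0.0418
gripper_force: 0.0
board tcp y,x,z [-45.3  11.4  23. ] F(yb,xb,z) [-0.4  0.1 -0.7] t 3.3 gap 0.04177506336714431 q [-0.5  0.5  0.4  2.  -0.3  0.7 -0. ]
turn deg [-0.  0. -0.] shift before turn mm [-159.7   -0.4    1.1] after turn [-159.7   -0.4    1. ]
```

```bash
python3 -m jog '-5 0 0 0 0 0 130;-10 0 0 0 0 0 130;-10 0 0 0 0 0 130;-10 0 0 0 0 0 130;-10 0 0 0 0 0 130;-10 0 0 0 0 0 130;-10 0 0 0 0 0 130;-10 0 0 0 0 0 130;-10 0 0 0 0 0 130;-10 0 0 0 0 0 130';python3 -m jog '-10 0 0 0 0 0 130;-10 0 0 0 0 0 130;-10 0 0 0 0 0 130;-10 0 0 0 0 0 130;-10 0 0 0 0 0 130;-10 0 0 0 0 0 130;-10 0 0 0 0 0 130;-10 0 0 0 0 0 130;-6 0 0 0 0 0 130;-3 0 0 0 0 0 130';  python3 g.py -205 11 22 0
```

```text
time: 4.3
eef_pos: [0.52, -0.0402, 0.0233]
ee_rot: [-2.363, -2.071, -0.0]
contact_force: [1.2, 2.1, 2.4]
finger_gap: 0.042
gripper_force: 1.5
time: 5.3
eef_pos: [0.5079, -0.1289, 0.0232]
ee_rot: [-2.364, -2.069, 0.001]
contact_force: [-0.2, 2.7, 2.2]
finger_gap: 0.0417
gripper_force: 1.6
board tcp y,x,z [-230.4   11.1   23.2] F(yb,xb,z) [ 2.7 -0.6  2.2] t 5.3 gap 0.04173095067264195 q [-0.2  0.5  0.4  2.  -0.3  0.7  0.3]
turn deg [-0.   0.  -0.1] shift before turn mm [25.4 -0.2  1.2] after turn [25.4 -0.1  1.2]
```

```bash
python3 -m jog '8 0 0 0 0 0 130;20 0 0 0 0 0 130;0 0 -25 0 0 0 255;0 0 -45 0 0 0 255;0 0 -45 0 0 0 255;0 0 -45 0 0 0 255;0 0 -45 0 0 0 255;30 0 0 0 0 0 255;48 0 0 0 0 0 255;48 0 0 0 0 0 255';python3 -m jog '48 0 0 0 0 0 255;48 0 0 0 0 0 255;48 0 0 0 0 0 255;48 0 0 0 0 0 255;48 0 0 0 0 0 255;48 0 0 0 0 0 255;46 -11 0 0 0 0 255;0 0 0 0 0 0 255'; python3 g.py 270 0 200 45
python3 - <<'E'
from h import *
from plant import ctrl
from g import bf
im,d=ctrl.get_image("top");c=ctrl.calibration("top");cv2.imwrite("pics/top1.png",im[:,:,::-1])
f=dict(im=im,d=d,**c);P,uv=pts(f,np.ones((480,640),bool))
s=(P[:,2]>.05)&(P[:,2]<.068)&(P[:,0]>.42)&(P[:,0]<.62)&(P[:,1]<0)&(P[:,1]>-.3);q=P[s]
print(len(q),"tin board",bf((q.min(0)+q.max(0))/2),(q.max(0)-q.min(0)))
E
```

```text
time: 6.3
eef_pos: [0.5286, 0.0256, 0.2287]
ee_rot: [2.365, 2.067, 0.002]
contact_force: [1.1, -0.3, 0.4]
finger_gap: 0.0002
gripper_force: 0.0
time: 7.1
eef_pos: [0.5563, 0.3694, 0.2266]
ee_rot: [-2.343, -2.084, -0.001]
contact_force: [-0.6, 0.7, 0.1]
finger_gap: 0.0003
gripper_force: 0.0
board tcp y,x,z [269.9  -5.9 226.6] F(yb,xb,z) [ 0.6 -0.7  0.1] t 7.1 gap 0.0003060689018559509 q [-0.9  0.4  0.3  1.6 -0.1  1.1 -0.7]
turn deg [  0.1 -45.3   0.9] shift before turn mm [-0.1  6.  26.6] after turn [18.9  5.9 18.7]
867 tin board [-272.2   10.2   58.5] [0.1 0.1 0. ]
```

View pics/top1.png

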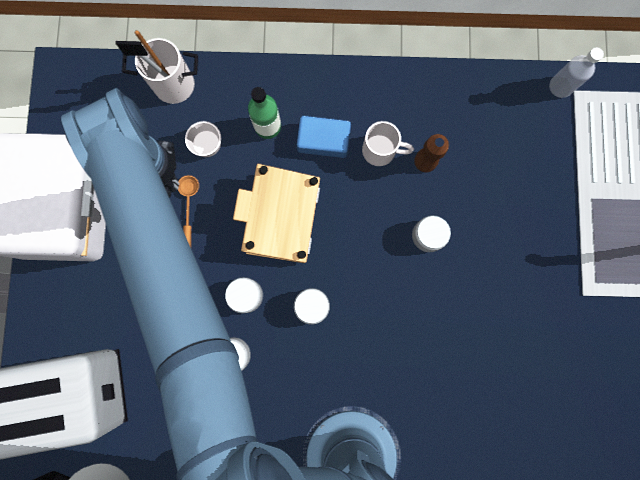

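The tin stands upright at px (431,233), 52 mm beyond where the tongue will reach. The white box at the left (px 0–105, 135–260) could interfere with a tilted wrist, so I'll check its size.

```bash
python3 - <<'E'
from h import *
f=load("top0");P,uv=pts(f,np.ones((480,640),bool))
for u,v in[(50,160),(50,240),(75,200),(85,200),(95,200),(103,200)]:
    i=(uv[:,0]==u)&(uv[:,1]==v);print(u,v,P[i].round(3))
from plant import ctrl
im,d=ctrl.get_image("scene");cv2.imwrite("pics/scene1.png",im[:,:,::-1])
E
```

```text
50 160 [[0.618 0.646 0.16 ]]
50 240 [[0.451 0.63  0.16 ]]
75 200 [[0.536 0.591 0.152]]
85 200 [[0.539 0.576 0.139]]
95 200 [[0.551 0.582 0.08 ]]
103 200 [[0.559 0.581 0.041]]
```

View pics/scene1.png

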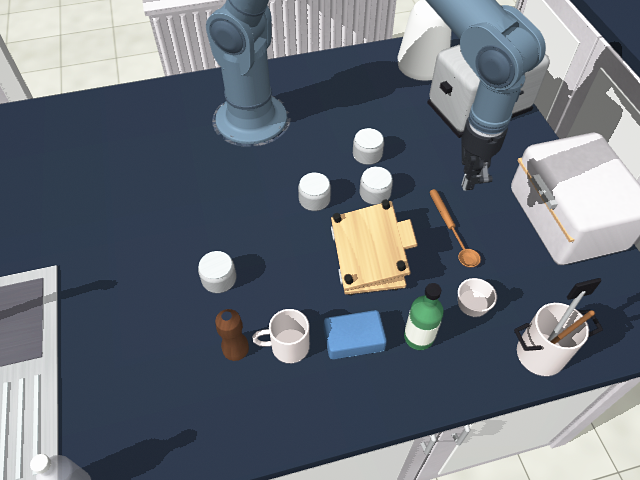

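Both views show the way clear: the box front is at y = 0.575 and 0.16 high. I'll tilt the tool 45°.

```bash
python3 -m jog '0 6 0 0 -7.5 0 255;0 0 0 0 -7.5 0 255;0 0 0 0 -7.5 0 255;0 0 0 0 -7.5 0 255;0 0 0 0 -7.5 0 255;0 0 0 0 -7.5 0 255;0 0 0 0 0 0 255;0 0 0 0 0 0 255'; python3 g.py 220 0 66 45
```

```text
time: 8.0
eef_pos: [0.5676, 0.3552, 0.227]
ee_rot: [1.889, 1.654, -0.785]
contact_force: [-0.5, -0.3, 0.6]
finger_gap: 0.0001
gripper_force: 0.0
board tcp y,x,z [257.4   7.  227. ] F(yb,xb,z) [-0.3 -0.4  0.6] t 8.0 gap 5.237972768619376e-05 q [-1.1  0.8  0.4  1.1  0.2  1.8 -0.8]
turn deg [-0.1  0.1 -0.1] shift before turn mm [ 87.7  -6.9 140.1] after turn [ 87.4  -7.  140.3]
```

```bash
python3 -m jog '19 -1.4 28 0 0 0 255;19 -1.4 28 0 0 0 255;19 -1.4 28 0 0 0 255;19 -1.4 28 0 0 0 255;19 -1.4 28 0 0 0 255;0 0 0 0 0 0 255'; python3 g.py 173 0 60 45
```

```text
time: 8.6
eef_pos: [0.5548, 0.3212, 0.0604]
ee_rot: [1.892, 1.652, -0.792]
contact_force: [-0.8, 0.1, -1.0]
finger_gap: 0.0001
gripper_force: 0.0
board tcp y,x,z [222.   -1.2  60.4] F(yb,xb,z) [-0.  -0.8 -1. ] t 8.6 gap 0.00013485268401635552 q [-1.   1.   0.4  1.3  0.2  1.5 -0.9]
turn deg [-0.4  0.2 -0.1] shift before turn mm [-34.2   1.5  35. ] after turn [-34.4   1.2  34.9]
```

```bash
python3 -m jog '-8 0 8 0 0 0 255;-8 0 8 0 0 0 255;-7 0.5 7 0 0 0 255;-6 0.5 6 0 0 0 255;-5.5 0 5.5 0 0 0 255;0 0 0 0 0 0 255'; python3 g.py 173 0 60 45
python3 - <<'E'
from plant import ctrl
import cv2
im,d=ctrl.get_image("scene");cv2.imwrite("pics/scene2.png",cv2.resize(im[140:320,290:530,::-1],None,fx=3,fy=3))
E
```

```text
time: 9.2
eef_pos: [0.5511, 0.2757, 0.0628]
ee_rot: [1.891, 1.654, -0.784]
contact_force: [0.6, -0.4, -0.5]
finger_gap: -0.0
gripper_force: 0.0
board tcp y,x,z [176.4   1.1  62.8] F(yb,xb,z) [-0.3  0.7 -0.5] t 9.2 gap -1.961707364268762e-06 q [-1.   0.9  0.4  1.4  0.2  1.4 -0.9]
turn deg [-0.1  0.1 -0.1] shift before turn mm [-0.4 -1.1  4.4] after turn [-0.4 -1.1  4.4]
```

View pics/scene2.png

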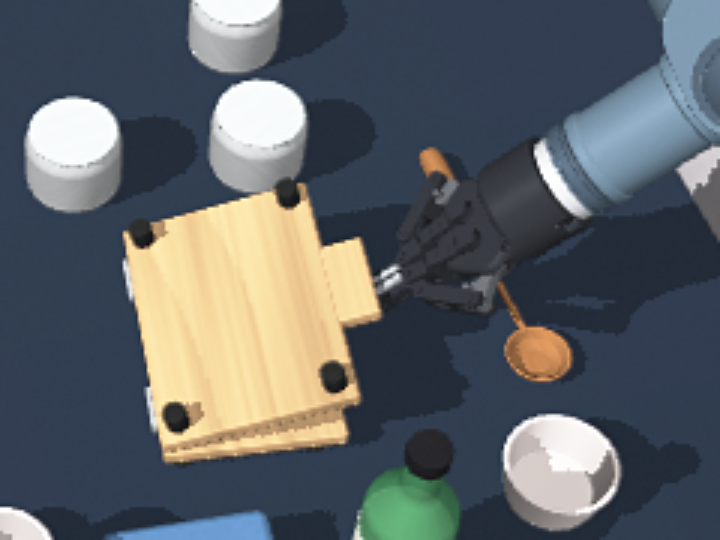

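Fingertips are under the middle of the tongue (px ~385,280). I'll now lift along the arc, 4° per row.

```bash
python3 -m jog '-10 0 -6 0 0 0 255;-10.2 0 -5.2 0 0 0 255;-10.6 0 -4.5 0 0 0 255;-11 0 -3.7 0 0 0 255;-11.1 0 -3 0 0 0 255;-11.3 0 -2.2 0 0 0 255;-11.4 0 -1.4 0 0 0 255;-11.5 0 -0.6 0 0 0 255;-11.5 0 0.2 0 0 0 255;-11.5 0 1 0 0 0 255'; cat > c.py <<'E'
import sys,numpy as np
from g import *
def rep():
    s=ctrl.get_state();R=Ro.from_rotvec(s["ee_rot"]).as_matrix();p=np.array(s["eef_pos"])
    phi=np.degrees(np.arctan2(-R[:,2]@yb,-R[2,2]))
    for sg in(-11,11):
        b=bf(p+.008*R[:,2]+sg*.001*R[:,0]);print("corner",sg,b,"r %.1f th %.1f"%(np.hypot(b[0],b[2]-30),np.degrees(np.arctan2(b[2]-30,b[0]))))
    print("phi",phi,"yaw err",np.degrees(Ro.from_matrix(R.T@Rt(phi)).as_rotvec()),"F",np.array([s["contact_force"]@v for v in(yb,xb,Z)]),"q",np.array(s["qpos"]))
def leaf():
    from h import pts;import cv2
    for n in("top","scene"):
        im,d=ctrl.get_image(n);c=ctrl.calibration(n);hsv=cv2.cvtColor(im,cv2.COLOR_RGB2HSV)
        m=(hsv[...,0]>8)&(hsv[...,0]<28)&(hsv[...,1]>60)&(hsv[...,2]>60)
        P,_=pts(dict(d=d,**c),m);q=P-H;B=np.c_[q@yb,q@xb,q[:,2]]*1e3
        B=B[(abs(B[:,1])<105)&(B[:,2]>45)&(B[:,0]>-200)&(B[:,0]<200)&(B[:,2]<230)]
        if len(B)>20:print(n,len(B),"leaf pixels: angle pct",np.percentile(np.degrees(np.arctan2(B[:,2]-30,B[:,0])),[5,25,50,75,95]))
    return im
rep()
if len(sys.argv)>1:leaf()
E
python3 c.py 1
```

```text
time: 10.25
eef_pos: [0.5436, 0.2175, 0.159]
ee_rot: [1.89, 1.656, -0.781]
contact_force: [0.1, 2.7, -0.2]
finger_gap: 0.0001
gripper_force: 1.1
corner -11 [104.2   1.2 161.1] r 167.4 th 51.5
corner 11 [119.8   1.3 145.5] r 166.4 th 44.0
phi 44.97432453424336 yaw err [ 0.  -0.  -0.1] F [ 2.7 -0.3 -0.2] q [-1.   0.7  0.5  1.5  0.3  1.5 -0.8]
top 4642 leaf pixels: angle pct [54.2 56.8 59.4 65.2 86.8]
scene 4122 leaf pixels: angle pct [55.3 58.  60.7 67.  89.5]
```

```bash
python3 -m jog '-11.6 0 1.8 0 0 0 255;-11.4 0 2.6 0 0 0 255;-11.2 0 3.4 0 0 0 255;-10.9 0 4.2 0 0 0 255;-10.6 0 4.9 0 0 0 255;-10.2 0 5.7 0 0 0 255;-9.8 0 6.3 0 0 0 255;-9.3 0 7 0 0 0 255;-8.8 0 7.7 0 0 0 255;-8.3 0 8.3 0 0 0 255';python3 c.py 1
```

```text
time: 11.35
eef_pos: [0.5285, 0.1089, 0.1935]
ee_rot: [1.89, 1.655, -0.783]
contact_force: [0.1, 1.4, 0.7]
finger_gap: 0.0002
gripper_force: 0.8
corner -11 [ -5.4   0.5 195.6] r 165.7 th 91.9
corner 11 [ 10.2   0.5 180.1] r 150.4 th 86.1
phi 45.03048605304474 yaw err [-0.  0. -0.] F [ 1.4 -0.1  0.7] q [-1.   0.6  0.5  1.7  0.4  1.4 -0.8]
top 833 leaf pixels: angle pct [ 91.   92.2  93.7  95.2 102.7]
scene 1107 leaf pixels: angle pct [ 92.6  94.4  96.6  99.9 114. ]
```

```bash
python3 -m jog '-7.6 0 8.8 0 0 0 255;-6.9 0 9.2 0 0 0 255;-6.3 0 9.7 0 0 0 255;-5.6 0 10.1 0 0 0 255;-4.9 0 10.5 0 0 0 255;-4.1 0 10.8 0 0 0 255;-3.4 0 11 0 0 0 255;-2.6 0 11.2 0 0 0 255;-1.8 0 11.4 0 0 0 255;-1 0 11.5 0 0 0 255';python3 c.py 1
```

```text
time: 12.45
eef_pos: [0.5149, 0.0052, 0.1504]
ee_rot: [1.89, 1.656, -0.783]
contact_force: [0.4, 0.5, 1.0]
finger_gap: 0.0002
gripper_force: 0.5
corner -11 [-110.     0.5  152.6] r 164.7 th 131.9
corner 11 [-94.4   0.5 137. ] r 142.7 th 131.4
phi 45.01380447199487 yaw err [-0.  0. -0.] F [0.6 0.3 1. ] q [-0.9  0.6  0.6  1.9  0.4  1.2 -0.7]
top 2695 leaf pixels: angle pct [129.9 131.3 131.8 132.6 135.1]
scene 2726 leaf pixels: angle pct [131.7 132.6 133.2 134.2 137.2]
```

```bash
python3 -m jog '-0.2 0 10.7 0 4 0 255;-0.2 0 10.7 0 4 0 255;-0.2 0 10.7 0 4 0 255;-0.2 0 10.7 0 4 0 255;-0.2 0 10.7 0 4 0 255;-0.2 0 10.7 0 4 0 255;-0.2 0 10.7 0 4 0 255;-0.2 0 10.7 0 4 0 255;-0.2 0 8 0 3 0 255;-0.1 0 5.4 0 2 0 255';python3 c.py 1
```

```text
time: 13.55
eef_pos: [0.5086, -0.0424, 0.0662]
ee_rot: [2.293, 2.006, -0.158]
contact_force: [0.2, 0.2, 1.5]
finger_gap: 0.0001
gripper_force: 0.4
corner -11 [-156.6    0.4   59.7] r 159.4 th 169.2
corner 11 [-134.8    0.5   56.7] r 137.4 th 168.8
phi 7.917293238062079 yaw err [-0.   0.  -0.1] F [0.3 0.2 1.5] q [-0.4  0.4  0.4  2.1 -0.   0.7 -0.2]
top 42 leaf pixels: angle pct [163.8 165.4 166.8 167.4 168. ]
scene 1911 leaf pixels: angle pct [167.7 169.  169.7 170.4 171.4]
```

```bash
python3 -m jog '0 0 3 0 1 0 255;0 0 3 0 1 0 255;0 0 3 0 1 0 255;0 0 3 0 1 0 255;0 0 3 0 1 0 255;0 0 3 0 1 0 255;0 0 2.5 0 1 0 255;0 0 2 0 1 0 255;0 0 1.5 0 0 0 255;0 0 1.5 0 0 0 255';python3 c.py
```

```text
time: 14.65
eef_pos: [0.5082, -0.0434, 0.0407]
ee_rot: [-2.363, -2.07, 0.001]
contact_force: [-0.2, -0.8, 0.7]
finger_gap: 0.0002
gripper_force: 0.4
corner -11 [-156.6    0.2   32.7] r 156.6 th 179.0
corner 11 [-134.6    0.2   32.7] r 134.6 th 178.9
phi -0.0008294981559049852 yaw err [-0.   0.  -0.1] F [-0.8 -0.1  0.7] q [-0.3  0.4  0.3  2.1 -0.2  0.7  0. ]
```

```bash
python3 -m jog '0 0 1 0 0 0 255;0 0 1 0 0 0 255;0 0 0.7 0 0 0 255;0 0 0.5 0 0 0 255;0 0 0 0 0 0 255';python3 c.py;  python3 -m jog '0 0 0.7 0 0 0 255;0 0 0 0 0 0 255';python3 c.py
```

```text
time: 15.15
eef_pos: [0.5083, -0.0429, 0.0381]
ee_rot: [-2.362, -2.07, 0.0]
contact_force: [-1.4, -0.2, 5.2]
finger_gap: 0.0004
gripper_force: 2.3
corner -11 [-156.1    0.2   30.1] r 156.1 th 180.0
corner 11 [-134.1    0.3   30.1] r 134.1 th 180.0
phi -0.015955858288836413 yaw err [-0.  0. -0.] F [-0.4 -1.3  5.2] q [-0.3  0.4  0.3  2.1 -0.2  0.7  0. ]
time: 15.35
eef_pos: [0.5084, -0.0429, 0.038]
ee_rot: [-2.362, -2.07, 0.0]
contact_force: [-2.1, -0.4, 9.6]
finger_gap: 0.0004
gripper_force: 4.9
corner -11 [-156.1    0.3   30. ] r 156.1 th 180.0
corner 11 [-134.1    0.3   30. ] r 134.1 th 180.0
phi -0.037238183457976935 yaw err [-0.1  0.  -0. ] F [-0.7 -2.1  9.6] q [-0.3  0.4  0.3  2.1 -0.2  0.7  0. ]
```

The force rises steeply with no further travel, so the leaf is at its stop. One slightly firmer press, then I'll retreat straight up and check.

```bash
python3 -m jog '0 0 0.8 0 0 0 255;0 0 0 0 0 0 255;0 0 -1.5 0 0 0 255;0 0 -5 0 0 0 255;0 0 -20 0 0 0 255;0 0 -45 0 0 0 255;0 0 -45 0 0 0 255;0 0 -45 0 0 0 255;0 0 -40 0 0 0 255;0 0 0 0 0 0 255'; python3 -m jog '0 -40 0 0 0 0 255;0 -40 0 0 0 0 255;0 -30 0 0 0 0 255;0 0 0 0 0 0 255'
python3 - <<'E'
from h import *
from plant import ctrl
from g import *
for n in("scene","top"):
    im,d=ctrl.get_image(n);c=ctrl.calibration(n);cv2.imwrite(f"pics/{n}3.png",im[:,:,::-1])
    P,_=pts(dict(d=d,**c),np.ones(d.shape,bool));q=P-H;B=np.c_[q@yb,q@xb,q[:,2]]*1e3
    def z(y0,y1):
        s=(abs(B[:,1])<90 if y1>-150 else abs(B[:,1])<25)&(B[:,0]>y0)&(B[:,0]<y1)&(B[:,2]<60)&(B[:,2]>10);return np.median(B[s,2]) if s.any() else None,s.sum()
    print(n,"z by y",[(a,z(a,a+15)) for a in(-175,-145,-115,-85,-55,-25,20,60,100)])
E
```

```text
time: 16.35
eef_pos: [0.5132, -0.0432, 0.2445]
ee_rot: [2.357, 2.065, 0.018]
contact_force: [0.7, -0.0, 0.5]
finger_gap: 0.0003
gripper_force: 0.0
time: 16.75
eef_pos: [0.3947, -0.0282, 0.2357]
ee_rot: [-2.358, -2.069, 0.005]
contact_force: [-0.4, 0.4, -0.4]
finger_gap: -0.0002
gripper_force: 0.0
scene z by y [(-175, (np.float64(29.898369107401493), np.int64(118))), (-145, (np.float64(29.612943564559224), np.int64(433))), (-115, (np.float64(29.399036984178302), np.int64(437))), (-85, (np.float64(29.348822484515875), np.int64(428))), (-55, (np.float64(29.294204613447015), np.int64(431))), (-25, (np.float64(29.33994265141834), np.int64(429))), (20, (np.float64(28.388476858556018), np.int64(422))), (60, (np.float64(28.78770178381721), np.int64(419))), (100, (np.float64(28.642541867359892), np.int64(417)))]
top z by y [(-175, (np.float64(29.784655988753144), np.int64(28))), (-145, (np.float64(29.583206055012475), np.int64(248))), (-115, (np.float64(29.870427162777524), np.int64(506))), (-85, (np.float64(29.902812011199195), np.int64(500))), (-55, (np.float64(29.683259257097728), np.int64(502))), (-25, (np.float64(29.757837910151974), np.int64(499))), (20, (np.float64(28.996200576548247), np.int64(494))), (60, (np.float64(28.968771068618047), np.int64(500))), (100, (np.float64(28.601264837820572), np.int64(494)))]
```

View pics/scene3.png

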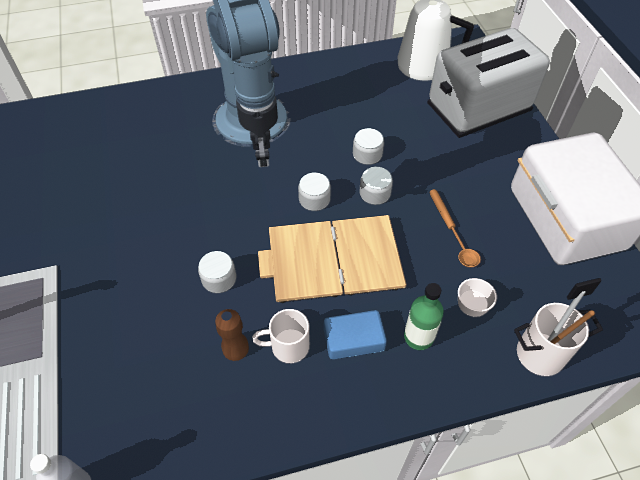

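The leaf lies flat (px 270–335, 220–300), level at 30 mm along its whole length. The tin stands upright clear of it (px 217,270), and nothing else has moved.

```bash
python3 -c "
from plant import ctrl
print(ctrl.sign_off())"
```

```text
the job is handed in; nothing more can be done
None
```

The job is handed in: the tin was slid about 52 mm clear of the leaf and stands upright, the leaf is turned over and pressed flat at its stop, and everything else looks unmoved, at about 17 s of the 64 s allowed.

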